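Dry run of the stall's hand mill

TASK

Give the hand mill its morning dry run: take the wooden paddle off the hopper and lay it flat in the shallow tray, then slide the hopper cover fully shut, then turn the crank exactly two full turns clockwise (seen from above). Keep hold of it at an even, unhurried pace, always under one turn a second, through the heavy point of every turn: never let the crank race away or swing back, and never crank while the hopper is open. Leave the crank at rest with its heavy lobe hanging at the bottom, as you found it, the cover shut and the paddle in the tray, and do not shove the bowl, tin, jar or mug.

Things in the scene. Friction and masses are not known exactly. Their poses are not given: they have to be found in the camera images.
- mill: Grey and bare-metal hand mill fixed to the table, turned up to 0.3 rad; origin at table height amid its 180 x 360 mm base plate, y along the long side, x away from the robot. Crank at one end, hopper at the other (+y). Apart from the crank and its bearing nothing is higher than 138 mm.
- paddle_mid (a point): Loose flat wooden paddle, 180 mm long, 90 g, lying across the hopper rails at the start. Point: half-way up its handle at the place to grip, 11 mm from its centre of mass; x to the blade, z up. Handle 24 wide, 16 thick, from x = -80 to 30 mm; blade 50 wide, 10 thick, from x = 30 to 100 mm; flat underside 8 mm below this point.
- hopper_mouth (a point): Centre of the open-topped hopper box, 160 (mill x) x 130 (y) mm, 130 mm high; at mill (0, 90) mm, axes as the mill. Two 8 mm wide rails run along x, 61 mm either side of this point, from x = -80 to +190 mm, tops 138 mm high; the cover slides between them, its upper face 136 mm high.
- knob_mid (a point): Middle of the crank's knob: round wooden grip, 28 mm diameter, 58 mm long, parallel to the shaft, spinning freely on its pin; its centre line circles 80 mm from the shaft, and this point is 37 mm above the hub along the shaft. Axes as the hub.
- tray: Shallow aluminium tray fixed to the table, 250 (x) x 120 (y) mm outside, walls 4 mm thick and 16 mm high, floor 4 mm thick; origin under its centre at table height. It is left or right of the mill.
- cover (a joint): Flat sliding cover of the hopper: 0 m fully shut against its stop, up to 0.12 m as it slides open along the mill's x axis, away from the robot. Stays where it is left, about 3 N of friction. Cannot pass while the paddle lies across the rails.
- cover_handle (a point): Middle of the wooden bar handle that stands on the cover: 12 mm thick (mill x), 50 mm long (mill y), 30 mm high, from height 136 to 166 mm; this point is 153.5 mm high. At mill x = -50 mm when the cover is shut.
- crank (a joint): Crank angle (rad), no stops, grows clockwise seen from above. 0: heavy lobe lowest, knob highest, on the mill's +x side; starts within 0.25 of it; two turns end near 12.57. Lifting the lobe (first half of each turn) takes up to 7 N at the knob; past the top it drives the crank on with about 4 N and must be held back. Rests by friction within 0.25 of the bottom, else swings down if let go.
- crank_hub (a point): Centre of the crank on its shaft, 200 mm high, at mill (0, -100) mm; turns with the crank. z up along the shaft, which leans 22 degrees (0.384 rad) towards the mill's -x side; x along the arm (24 wide, 12 mm thick) to the knob. The lobe, an iron sector 40 mm thick reaching 94 mm from the shaft, lies opposite.
- bowl_mid (a point): Bystander: open steel bowl, 150 mm across and 70 mm high; this point is at its middle, half-way up.
- tin_mid (a point): Bystander: steel tin, 60 mm across and 85 mm high; this point is at its middle, half-way up.
- jar_mid (a point): Bystander: glass jar, 72 mm across and 120 mm high; this point is at its middle, half-way up.
- mug_mid (a point): Bystander: white handleless cup, 80 mm across and 90 mm high; this point is at its middle, half-way up.
There are look-alikes about, which are no part of the job. Of the things shaped like the part that bears paddle_mid, the wooden one is meant.

How it is judged:
By the outcome, as a careful person would: the job done as asked, in the order asked, and still so for the second after the job is handed in, with the robot touching nothing.
It also fails if it takes over 72 s, if anything falls off the work surface, if the arm or the gripper's body presses on something with over 40 N, if the wrist force passes 120 N, or if a joint passes its speed limit or range.

ROBOT

A 6-joint arm with a two-finger parallel gripper is mounted at the origin on the work surface. World frame = base frame: x ahead of the robot, y to its left, z up, the work surface at z = 0. Lengths are in mm, angles in rad, forces in N, time in s.
With the tool pointing down it reaches from about 375 to 975 mm from the base axis. Payload 3.8 kg.
Tool frame: the origin (TCP) lies midway between the tips of the shut fingers; the grasp point (between the pads) lies behind it (manip.hold_point_z is the z of the grasp point in the tool frame, in mm); z points along the fingers, y is the direction in which the jaws open and shut (so a half turn about z gives the same grasp; the last joint's range is limited). The gripper opens to 85 mm and grips with 20 to 120 N. Pads are 22 mm wide; open, the fingers measure 114 mm over their backs; the gripper's body (76 mm by 85 mm) begins 54 mm behind the grasp point. The pads swing forward as they close: fully open they stand 13 mm farther back than shut.
Start: joints at [1.129, 0.264, 1.604, -0, 1.274, -0.037], TCP at [265.836, 620.443, 231.28] pointing down, gripper open.
Joint ranges: [-2.63, 2.63], [-0.94, 2.18], [0.31, 2.57], [-1.31, 4.45], [0, 2.66], [-2.55, 2.55]. Speed limits (rad/s): [2.57, 2.57, 3.14, 3.14, 3.14, 3.14].

INTERFACE

Orientations are given as a unit quaternion [w, x, y, z].
In Python, from station import manip gives the robot as it stands.
- The arm moves only by the tool step_arm, never from a script. Its arguments are lists of equal length, an entry for each row: "delta_pos": the shift along the world's x, y, z each as a share of 1 m, from -1 to 1, a list of three; "twist": the turn about the world's z as a share of pi/4 rad, from -1 to 1. A call has 1 to 5 rows; each row is the pose to reach, as a shift and turn from the pose commanded when the call began; what a row does not reach only later rows make up. A row lasts 1/10 s, in which the tool goes at most 50 mm and 8.59 degrees, less where a joint would pass 70% of its speed; a pose out of reach is approached as far as the arm can. A call with a number of a shift or a turn outside -1 to 1 is refused whole. A call with a gripper value outside its range is refused whole. "gripper" is the opening, from 0 (shut) to 1 (fully open), set as the call begins (left out, the last holds). The fingers move at their own pace and stop on an object; "force" is the grip in N (left out, the last holds). Time passes only in rows, so rows that repeat a pose let the fingers close. It gives the time, the measured TCP pose, the force and the opening at its end, in the units of the state.
- manip.get_obs(): the state, without advancing time (a new reading comes with each control period).
- manip.get_image(name): name is "scene" or "top"; returns (picture, depth): 384x512x3 uint8, red, green, blue; 384x512 float32, mm along the optical axis (not along the pixel's ray), 0 where there is no reading.
- manip.camera_model(name): a dict with "fx", "fy", "cx", "cy" (pixels), "extrinsics" (4x4, takes a point from camera to world coordinates). Camera axes: x right, y down, z forward; pixel columns grow to the right and rows downward; lengths in mm; the calibration is good to about 2 mm. A picture is of the moment at which its call begins. camera_model takes no time and is no camera call.
- manip.sign_off(): hands the job in, once; it reports no verdict.
Trained networks look in the newest picture that a camera, given by its name, has taken for a name from the list of things; names that differ only in an ending like _2 or _b are one class to them, and where a whole thing is asked for, a point or a joint stands for the part that bears it (a point fixed in the world has none). Each returns a list of dicts, best first, with "score" (0 to 1); they miss things now and then, are a little off and sometimes report something else, mostly with a low value. They report only what shows in the picture. A call takes as long as a camera call. They do not tell look-alikes from the thing itself.
- manip.boxes_of(camera, label): "location" ([column, row] in pixels, amid what is visible of it).
The state is a dict: "t": time; "joint_positions": joint angles; "joint_vel": joint speeds; "joint_efforts": joint torques, N m; "ee_pos": TCP position; "eef_rot": TCP orientation; "contact_force": force on the tool from outside, world axes, zero at the start; "torque": the same for the moment, N m; "opening": finger opening in mm.
Only numpy, scipy, OpenCV 4.12 (cv2) and the standard library are available. Lean on these libraries where they do the work, as an engineer would, in place of code of your own. Each camera call takes 0.05 s, during which the arm holds its last target.

## Working session

There is one attempt and no reset: what is moved stays moved. The work goes in short steps, Python scripts to look and compute and a tool call to move; the robot and the scene stay as the last step left them, time stands still between calls to the robot, and variables do not carry over. Pictures are saved under pics/ and viewed, and the job is handed in when it is done.

Besides the shell and the picture viewer there is one more tool, called in YAML: its name, and indented under it one key for each argument. step_arm: Moves the arm, as the interface text tells. Shift numbers are shares of 1 m and turn numbers shares of pi/4 rad, none past 1 either way. Its arguments: {"type":"object","properties":{"delta_pos":{"type":"array"},"twist":{"type":"array"},"gripper":{"type":"number"},"force":{"type":"number"}},"required":["delta_pos","twist"]}

```bash
ls; mkdir -p pics
python3 - <<'E'
from station import manip
import cv2
print(manip.get_obs()); print(manip.hold_point_z)
for c in("scene","top"):
    im,d=manip.get_image(c); cv2.imwrite(f"pics/{c}0.png",im[:,:,::-1]); 
    import numpy as np; np.save(f"pics/{c}0.npy",d)
    print(c,manip.camera_model(c))
    for l in["mill","paddle_mid","hopper_mouth","knob_mid","tray","cover","cover_handle","crank_hub","bowl_mid","tin_mid","jar_mid","mug_mid"]:
        print(l,[(x['location'],round(x['score'],2)) for x in manip.boxes_of(c,l)])
E
```

```text
pics
{'t': 0.0, 'joint_positions': array([ 1.12909502e+00,  2.64728120e-01,  1.60534255e+00, -6.38210424e-06,
        1.27368982e+00, -3.69219403e-02]), 'joint_vel': array([ 0.00243829,  0.00049348,  0.00032834,  0.00010534, -0.00015524,
       -0.00080302]), 'joint_efforts': array([ 1.85894874e-03, -5.15113091e+01, -3.67311716e+01, -1.33612247e-05,
        1.30291883e-02,  3.73048579e-06]), 'ee_pos': array([265.53902835, 619.80246926, 229.99586773]), 'eef_rot': array([-2.53961398e-04,  2.01009772e-01,  9.79588637e-01, -1.05374824e-03]), 'contact_force': array([0.07548893, 0.71628577, 0.23931522]), 'torque': array([-0.05086509,  0.03664806, -0.00997052]), 'opening': 85.30055712402923}
-18.700000000000003
scene {'fx': 440.1751525570468, 'fy': 440.1751525570468, 'cx': 252.25187150135218, 'cy': 186.25635342956542, 'extrinsics': array([[-8.31651012e-01,  3.97963199e-01, -3.87274951e-01,
         1.01406577e+03],
       [ 5.54998477e-01,  6.18621564e-01, -5.56133124e-01,
         6.96238542e+02],
       [ 1.82561186e-02, -6.77445683e-01, -7.35346218e-01,
         1.09883080e+03],
       [
[... 1107 characters left out ...]
0000000e+00,  0.00000000e+00,
         1.00000000e+00]])}
mill [([250.9, 169.7], 0.7)]
paddle_mid [([156.6, 293.6], 0.82), ([304.9, 256.2], 0.67), ([214.8, 168.7], 0.66), ([309.5, 104.5], 0.62), ([289.9, 189.6], 0.44)]
hopper_mouth [([248.6, 170.6], 0.57), ([354.8, 131.7], 0.41)]
knob_mid [([289.2, 185.7], 0.9), ([353.4, 128.6], 0.58), ([237.3, 130.5], 0.54)]
tray [([376.2, 204.5], 0.85)]
cover [([236.9, 128.9], 0.92)]
cover_handle [([233.8, 135.8], 0.95)]
crank_hub [([283.7, 188.2], 0.97), ([211.5, 167.8], 0.42)]
bowl_mid [([152.0, 217.6], 0.69), ([211.9, 169.3], 0.59)]
tin_mid [([237.8, 209.2], 0.62)]
jar_mid [([172.4, 134.7], 0.69)]
mug_mid [([355.6, 129.7], 0.66), ([253.8, 169.4], 0.59)]
```

View pics/scene0.png

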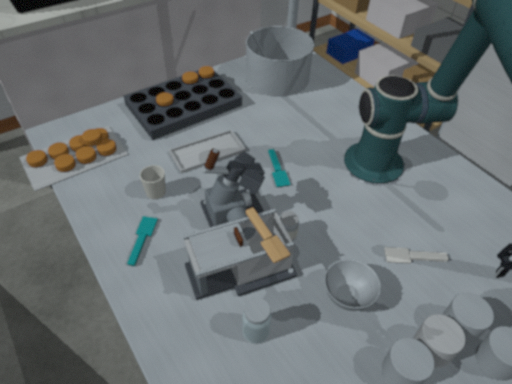

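View pics/top0.png

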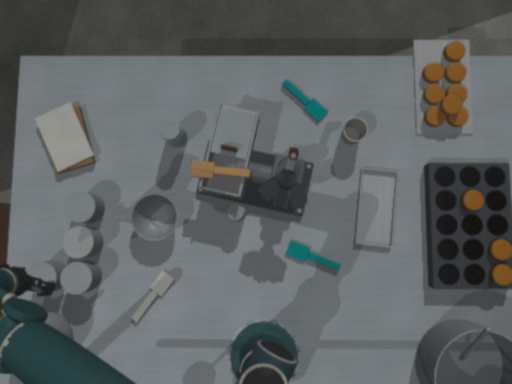

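```bash
cat > h.py <<'E'
import numpy as np, cv2
from station import manip
def proj(c,P):
    m=manip.camera_model(c);E=m['extrinsics'];P=np.atleast_2d(P).astype(float)
    q=(P-E[:3,3])@E[:3,:3]
    return np.c_[q[:,0]/q[:,2]*m['fx']+m['cx'],q[:,1]/q[:,2]*m['fy']+m['cy']]
def cloud(c,d):
    m=manip.camera_model(c);E=m['extrinsics'];v,u=np.mgrid[:d.shape[0],:d.shape[1]]
    q=np.stack([(u-m['cx'])/m['fx']*d,(v-m['cy'])/m['fy']*d,d],-1)
    return q@E[:3,:3].T+E[:3,3]
def at_z(c,uv,z):
    m=manip.camera_model(c);E=m['extrinsics'];uv=np.atleast_2d(uv)
    r=np.c_[(uv[:,0]-m['cx'])/m['fx'],(uv[:,1]-m['cy'])/m['fy'],np.ones(len(uv))]@E[:3,:3].T
    return E[:3,3]+r*((z-E[2,3])/r[:,2])[:,None]
def crop(im,u0,u1,v0,v1,s,name):
    cv2.imwrite(name,cv2.resize(im[v0:v1,u0:u1],None,fx=s,fy=s,interpolation=cv2.INTER_CUBIC))
E
python3 - <<'E'
from h import *
t=cv2.imread('pics/top0.png');s=cv2.imread('pics/scene0.png')
crop(t,180,330,90,230,5,'pics/tc.png');crop(s,130,320,120,310,4,'pics/sc.png')
C=cloud('top',np.load('pics/top0.npy'))
z=C[:,:,2]
for name,(u,v) in dict(tin=(237,211),jar=(173,134),bowl=(154,217),mug=(355,130),paddle=(232,171),blade=(202,170),tray=(376,208),knob=(293,153),handle=(229,148)).items():
    print(name,C[v-2:v+3,u-2:u+3].reshape(-1,3).mean(0).round(),z[v,u].round(1))
E
```

```text
tin [458.  85.  85.] 83.6
jar [695. 285. 120.] 117.3
bowl [441. 364.   6.] 4.6
mug [ 736. -304.    5.] 13.1
paddle [575.  97. 154.] 154.0
blade [578. 188. 149.] 148.2
tray [ 474. -369.    5.] 2.8
knob [605. -79. 294.] 296.8
handle [644. 106. 162.] 166.9
```

View pics/tc.png

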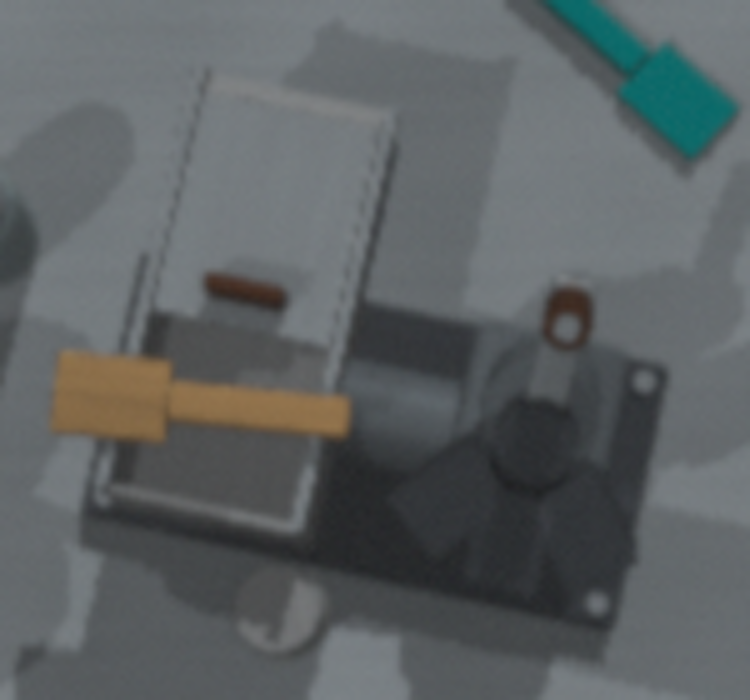

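View pics/sc.png

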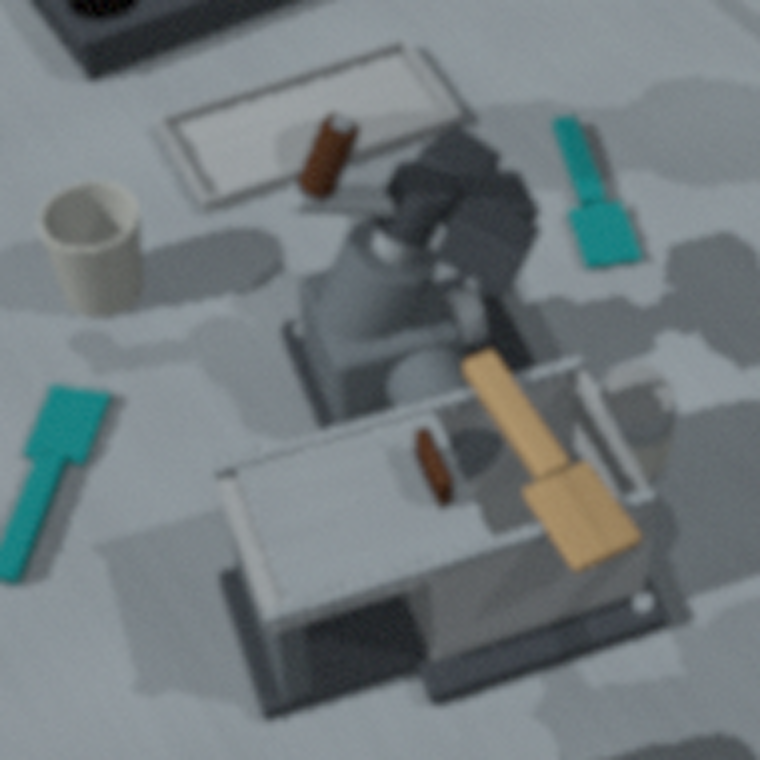

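```bash
cat > fit.py <<'E'
from h import *
from scipy.optimize import least_squares
P=np.array([[190,29,138],[190,151,138],[-80,151,138],[-80,29,138]],float)
T=np.array([[393,118],[205,75],[102,500],[297,527]])/5+[180,90]
S=np.array([[222,472],[270,615],[648,495],[578,362]])/4+[130,120]
def W(p,P):
    c,s=np.cos(p[2]),np.sin(p[2]); return np.c_[p[0]+c*P[:,0]-s*P[:,1],p[1]+s*P[:,0]+c*P[:,1],P[:,2]]
for w in((1,1),(1,0),(0,1)):
    f=lambda p:np.r_[w[0]*(proj('top',W(p,P))-T).ravel(),w[1]*(proj('scene',W(p,P))-S).ravel()]
    r=least_squares(f,[560,0,-.2],x_scale=[10,10,.1]);print(w,r.x.round(3),r.fun.round(1))
E
python3 fit.py
```

```text
(1, 1) [ 5.71276e+02  3.19720e+01 -2.10000e-01] [-0.9 -2.2 -1.8 -1.7 -1.1 -1.9 -0.8  1.2 -1.8 -2.  -0.6 -0.9  2.3 -2.4
  1.4 -2.1]
(1, 0) [ 5.67523e+02  2.85450e+01 -2.12000e-01] [ 0.3 -1.  -0.6 -0.6  0.  -0.8  0.2  2.4 -0.  -0.  -0.  -0.   0.  -0.
  0.  -0. ]
(0, 1) [ 5.74741e+02  3.61370e+01 -2.10000e-01] [-0.  -0.  -0.  -0.  -0.  -0.  -0.   0.  -2.3 -0.4 -1.   1.   2.2 -0.8
  1.2 -0.6]
```

```bash
cat > ov.py <<'E'
from h import *
import sys
def rot(ax,a):
    return cv2.Rodrigues(np.array(ax,float)*a)[0]
def wires():
    L=[]
    for y in(25,33,147,155): L.append([[-80,y,138],[190,y,138]])
    for x in(-80,190):
        L.append([[x,25,138],[x,33,138]]);L.append([[x,147,138],[x,155,138]])
    L+= [[[-80,25,130],[-80,155,130]],[[-80,25,130],[-80,25,10]],[[-80,155,130],[-80,155,10]]]
    b=[[-90,-180,8],[90,-180,8],[90,180,8],[-90,180,8],[-90,-180,8]]
    L+=[[b[i],b[i+1]] for i in range(4)]
    return np.array(L,float)
def crank(th):
    # shaft leans to -x by .384: z axis = Ry(-.384)
    z=np.array([-np.sin(.384),0,np.cos(.384)]);x0=np.array([np.cos(.384),0,np.sin(.384)]);y0=np.cross(z,x0)
    xd=np.cos(th)*x0-np.sin(th)*y0
    h=np.array([0,-100,200.]);k=h+80*xd+37*z
    return h,k,z,xd
def W(p,P):
    c,s=np.cos(p[2]),np.sin(p[2]);P=np.asarray(P); return np.stack([p[0]+c*P[...,0]-s*P[...,1],p[1]+s*P[...,0]+c*P[...,1],P[...,2]],-1)
def draw(c,src,p,th,cov,box,sc,out):
    im=cv2.imread(src);u0,u1,v0,v1=box
    im=cv2.resize(im[v0:v1,u0:u1],None,fx=sc,fy=sc,interpolation=cv2.INTER_CUBIC)
    L=list(wires());h,k,z,xd=crank(th)
    L+=[[h,h+80*xd],[k-29*z,k+29*z]]
    x=-50+cov
    q=[[x-6,65,166],[x+6,65,166],[x+6,115,166],[x-6,115,166],[x-6,65,166]];L+=[[q[i],q[i+1]] for i in range(4)]
    for a,b in L:
        uv=proj(c,W(p,np.array([a,b]))); uv=(uv-[u0,v0]+.5)*sc-.5
        A,B=[tuple(int(round(t)) for t in r) for r in uv]
        cv2.line(im,A,B,(0,0,255),1)
    cv2.imwrite(out,im)
if __name__=="__main__":
    p=[float(a) for a in sys.argv[1:4]];th=float(sys.argv[4]);cov=float(sys.argv[5]);n=sys.argv[6]
    draw('top','pics/top0.png',p,th,cov,(180,330,90,230),5,f'pics/ot{n}.png')
    draw('scene','pics/scene0.png',p,th,cov,(150,310,140,310),4,f'pics/os{n}.png')
E
sed -i 's|/5+\[180,90\]|/5+[179.6,89.6]|;s|/4+\[130,120\]|/4+[129.6,119.6]|' fit.py; python3 fit.py
python3 ov.py 569 30 -.21 0 85 1
```

```text
(1, 1) [ 5.72056e+02  3.18140e+01 -2.10000e-01] [-0.5 -2.1 -1.3 -1.6 -0.6 -1.8 -0.4  1.3 -1.7 -1.6 -0.5 -0.4  2.4 -2.
  1.5 -1.6]
(1, 0) [ 5.68767e+02  2.97790e+01 -2.12000e-01] [ 0.3 -1.  -0.6 -0.6  0.  -0.8  0.2  2.4 -0.  -0.   0.  -0.   0.  -0.
  0.  -0. ]
(0, 1) [ 5.74972e+02  3.44540e+01 -2.10000e-01] [-0.  -0.  -0.  -0.  -0.  -0.  -0.   0.  -2.2 -0.4 -1.   1.   2.2 -0.8
  1.2 -0.6]
```

View pics/ot1.png

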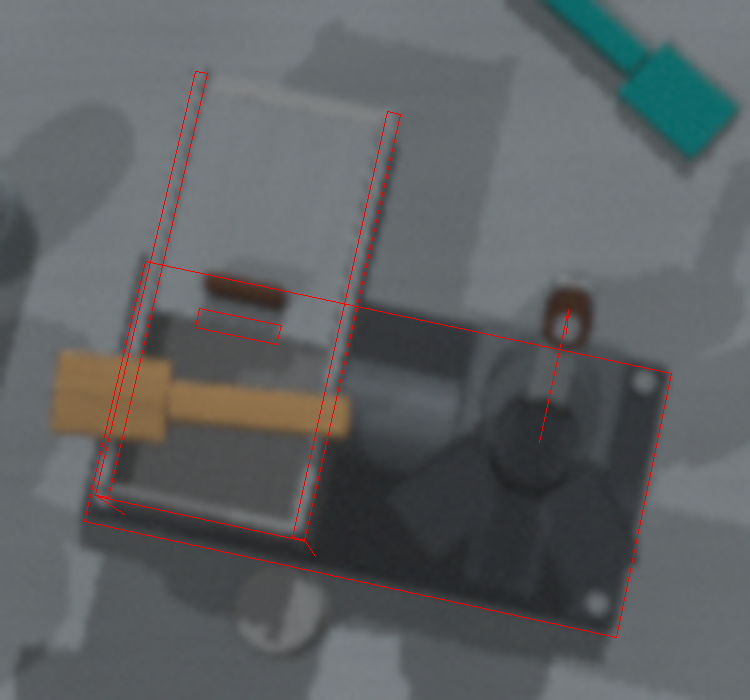

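View pics/os1.png

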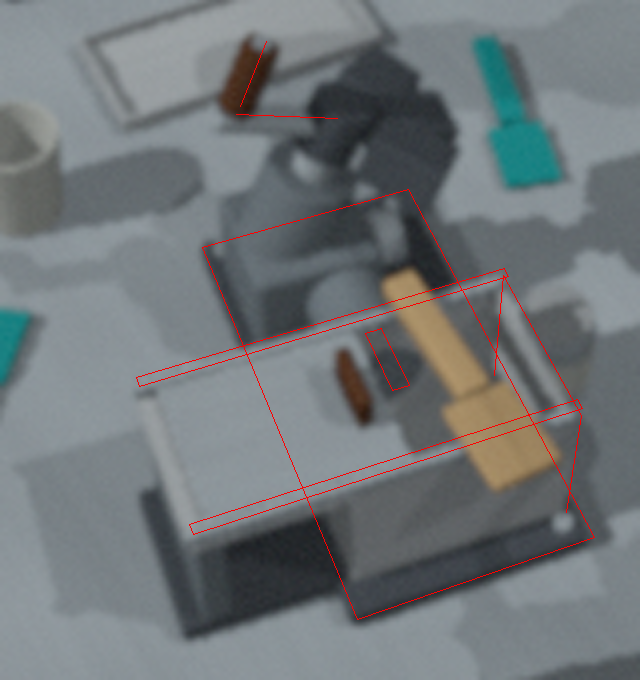

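Run:
```python
from h import *
yaw=-.21
R=np.array([[np.cos(yaw),np.sin(yaw)],[-np.sin(yaw),np.cos(yaw)]])
for c in('top','scene'):
    d=np.load(f'pics/{c}0.npy');C=cloud(c,d).reshape(-1,3);im=cv2.imread(f'pics/{c}0.png').reshape(-1,3).astype(int)
    m=(d.ravel()>0)&(abs(C[:,0]-570)<260)&(abs(C[:,1]-30)<230)
    t=C[m&(abs(C[:,2])<15)];print(c,'table z',np.median(t[:,2]))
    # local coordinates around guess
    l=np.c_[(C[:,:2]-[570,31])@R.T,C[:,2]]
    s=m&(C[:,2]>128)&(C[:,2]<146)&(l[:,1]>0)
    q=l[s];print('slab n',len(q),'y pct',np.percentile(q[:,1],[0,1,3,97,99,100]).round(1),'x',np.percentile(q[:,0],[0,1,99,100]).round(1))
    cov=m&(l[:,0]>60)&(l[:,0]<150)&(l[:,1]>50)&(l[:,1]<130)&(C[:,2]>120);print('cover z',np.median(C[cov,2]), len(C[cov]))
    # y edges in x bins
    for a in(-60,60,90,120,150,175):
        b=q[(abs(q[:,0]-a)<12)]; 
        if len(b): print(a,np.percentile(b[:,1],[1,99]).round(1))
    k=m&(im[:,2]-im[:,0]>25)&(C[:,2]>190); 
    q=C[k];print('knob',len(q),q.mean(0).round(1),q.min(0).round(),q.max(0).round(), l[k].mean(0))
    k=m&(im[:,2]-im[:,0]>25)&(C[:,2]>155)&(C[:,2]<185); k&=(im[:,2]<150);q=l[k];print('handle',len(q),q.mean(0).round(1),np.percentile(q,[3,97],axis=0).round())
    k=m&(im[:,2]-im[:,0]>50)&(C[:,2]>135)&(C[:,2]<165)&(im[:,2]>130);q=C[k];print('paddle',len(q),q.mean(0).round(1),q.min(0).round(),q.max(0).round())
```

```text
top table z 0.5146669611392554
slab n 2169 y pct [ 15.   26.   27.5 154.5 173.6 191.7] x [-76.2 -74.4 189.4 193.9]
cover z 136.6247559522967 712
-60 [ 26.2 166.4]
60 [ 26.3 154.9]
90 [ 26.6 153.6]
120 [ 26.6 153.5]
150 [ 26.1 153.9]
175 [ 26. 154.]
knob 9 [611.7 -81.4 293.8] [609. -87. 288.] [617. -76. 297.] [  64.22064958 -101.25709412  293.7685841 ]
handle 119 [  3.4  74.2 158.7] [[-21.  19. 155.]
 [ 59. 121. 170.]]
paddle 474 [580.4 148.4 150.9] [563.  48. 142.] [606. 221. 160.]
scene table z -1.1797289936107518
slab n 2691 y pct [ 25.6  28.   30.4 171.7 190.1 196.5] x [-76.6 -73.3 187.5 193.8]
cover z 134.89489689419617 890
-60 [ 29.3 159.2]
60 [ 28.4 158.1]
90 [ 29.  157.6]
120 [ 28.5 157.3]
150 [ 29.  158.3]
175 [ 27.4 157.5]
knob 114 [618.2 -72.5 269.7] [603. -86. 244.] [632. -63. 297.] [ 68.72817008 -91.14277839 269.69462061]
handle 56 [ 58.3  96.4 162.7] [[ 30.  74. 156.]
 [ 65. 116. 167.]]
paddle 681 [582.5 154.2 148.8] [559.  47. 141.] [610. 226. 157.]
```

Run:
```python
from h import *
for c in('top','scene'):
    d=np.load(f'pics/{c}0.npy');C=cloud(c,d);im=cv2.imread(f'pics/{c}0.png').astype(int)
    k=(d>0)&(im[:,:,2]-im[:,:,0]>40)&(C[:,:,2]>130)&(C[:,:,2]<165)&(C[:,:,1]<260)&(C[:,:,1]>30)&(abs(C[:,:,0]-580)<45)
    n,lab,st,_=cv2.connectedComponentsWithStats(k.astype(np.uint8));i=1+st[1:,4].argmax();k=lab==i
    v,u=np.nonzero(k)
    # handle: top face z=154, blade top 148
    p=C[k]; print(c,len(p))
    h=p[p[:,1]<130]; hc=np.polyfit(h[:,1],h[:,0],1); print('handle x=',hc,'ang',np.pi/2-np.arctan(hc[0]), 'y ext',np.percentile(p[:,1],[1,99]).round(1), 'z',h[:,2].mean(),p[p[:,1]>180][:,2].mean(), 'x at 120',np.polyval(hc,120))
    for y in range(50,230,12):
        q=p[abs(p[:,1]-y)<6]; print(y,q[:,0].min().round(),q[:,0].max().round(),end='; ')
    print()
    # tray: light region
    g=(d>0)&(C[:,:,0]>300)&(C[:,:,0]<640)&(C[:,:,1]<-270)&(C[:,:,1]>-470)&(C[:,:,2]>11)&(C[:,:,2]<24)
    q=C[g]; print('tray rim',len(q),cv2.minAreaRect(q[:,:2].astype(np.float32)),q[:,2].mean())
t=cv2.imread('pics/top0.png');crop(t,330,430,140,270,4,'pics/tray.png')
```

```text
top 619
handle x= [8.50322321e-02 5.65460740e+02] ang 1.4859681514685763 y ext [ 48.3 221. ] z 153.96948319098925 148.28972686467128 x at 120 575.6646083338372
50 559.0 581.0; 62 560.0 582.0; 74 560.0 582.0; 86 563.0 584.0; 98 563.0 584.0; 110 565.0 587.0; 122 566.0 587.0; 134 565.0 587.0; 146 569.0 590.0; 158 557.0 602.0; 170 557.0 603.0; 182 557.0 606.0; 194 559.0 606.0; 206 562.0 606.0; 218 563.0 606.0; 
tray rim 349 ((484.012451171875, -343.38128662109375), (171.5548095703125, 255.38076782226562), 84.11292266845703) 15.51725052666811
scene 749
handle x= [8.61440205e-02 5.68494497e+02] ang 1.484864448160898 y ext [ 50.2 224.4] z 151.41780885337357 146.5210620252972 x at 120 578.83177960272
50 560.0 583.0; 62 559.0 583.0; 74 563.0 585.0; 86 563.0 586.0; 98 566.0 587.0; 110 566.0 589.0; 122 567.0 590.0; 134 567.0 590.0; 146 569.0 592.0; 158 559.0 606.0; 170 559.0 606.0; 182 559.0 607.0; 194 560.0 610.0; 206 561.0 610.0; 218 562.0 612.0; 
tray rim 237 ((478.8477783203125, -364.1377868652344), (130.23794555664062, 252.97019958496094), 83.4189682006836) 14.120260802404582
```

View pics/tray.png

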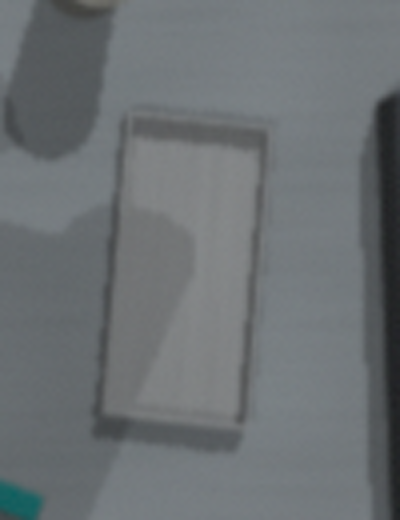

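step_arm:
  delta_pos:
    - [0.13,-0.2,0]
    - [0.13,-0.2,0]
    - [0.13,-0.2,0]
    - [0.13,-0.2,0]
    - [0.13,-0.2,0]
  twist: [-0.9,-0.9,-0.9,-0.9,-0.9]
  gripper: 0.6
  force: 40

```text
t: 1.8
ee_pos: [396.9, 418.1, 231.4]
eef_rot: [0.0, 0.53, 0.848, 0.0]
contact_force: [1.0, 0.2, -0.2]
opening: 51.0
```

Run:
```python
from h import *
for c,pp in(('top',np.array([[130,112],[270,130],[243,428],[95,420]])/4+[329.6,139.6]),):
    q=at_z(c,pp,16);print(q.round(),q.mean(0))
```

```text
[[ 607. -323.   16.]
 [ 593. -438.   16.]
 [ 349. -410.   16.]
 [ 355. -290.   16.]] [ 475.72840077 -365.21556199   16.        ]
```

step_arm:
  delta_pos:
    - [0.13,-0.21,0]
    - [0.13,-0.21,0]
    - [0.13,-0.21,0]
    - [0.13,-0.21,0]
    - [0.13,-0.21,0]
  twist: [-0.694,-0.694,-0.694,-0.694,-0.694]

```text
t: 2.3
ee_pos: [526.8, 208.4, 231.7]
eef_rot: [0.0, 0.738, 0.675, 0.0]
contact_force: [0.7, 0.5, -0.3]
opening: 51.2
```

step_arm:
  delta_pos:
    - [0.026,-0.042,0]
    - [0.052,-0.084,0]
    - [0.052,-0.084,-0.03]
    - [0.052,-0.084,-0.06]
    - [0.052,-0.084,-0.06]
  twist: [0,0,0,0,0]

```text
t: 2.8
ee_pos: [574.4, 125.1, 166.4]
eef_rot: [-0.003, 0.737, 0.676, -0.004]
contact_force: [-0.4, 1.0, -1.3]
opening: 51.3
```

Run:
```python
from h import *
o=manip.get_obs();print(o['ee_pos'],o['eef_rot'],o['contact_force'])
for c in("scene","top"):
    im,d=manip.get_image(c); cv2.imwrite(f"pics/{c}1.png",im[:,:,::-1])
s=cv2.imread('pics/scene1.png');crop(s,150,310,140,310,4,'pics/s1.png')
```

```text
[574.4458142  125.06720017 166.37470843] [-0.00252368  0.73727063  0.67558155 -0.00390111] [-0.37221763  1.03778391 -1.28688745]
```

View pics/s1.png

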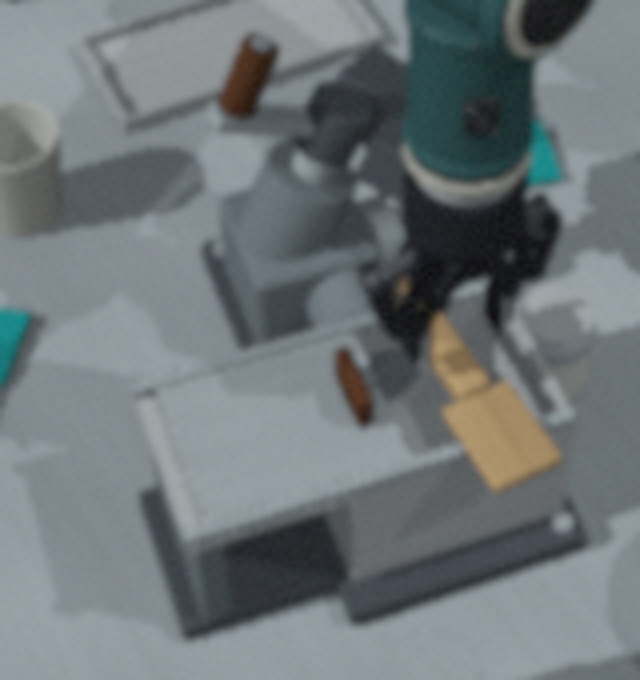

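step_arm:
  delta_pos:
    - [0,0,-0.015]
    - [0,0,-0.03]
    - [0,0,-0.034]
    - [0,0,-0.034]
    - [0,0,-0.034]
  twist: [0,0,0,0,0]

```text
t: 3.4
ee_pos: [577.9, 126.6, 137.3]
eef_rot: [0.0, 0.737, 0.676, 0.0]
contact_force: [0.5, -0.7, -0.7]
opening: 51.3
```

step_arm:
  delta_pos:
    - [0,0,0]
    - [0,0,0]
    - [0,0,0]
    - [0,0,0]
    - [0,0,0]
  twist: [0,0,0,0,0]
  gripper: 0.0

```text
t: 3.9
ee_pos: [578.5, 126.6, 138.1]
eef_rot: [0.0, 0.737, 0.676, 0.001]
contact_force: [0.6, 0.0, 3.9]
opening: 23.0
```

step_arm:
  delta_pos:
    - [0,0,0.02]
    - [0,0,0.06]
    - [0,0,0.11]
    - [0,0,0.16]
    - [0,0,0.2]
  twist: [0,0,0,0,0]

```text
t: 4.4
ee_pos: [577.9, 126.4, 340.0]
eef_rot: [0.0, 0.737, 0.676, 0.001]
contact_force: [0.6, 0.4, -0.2]
opening: 23.3
```

Run:
```python
from h import *
o=manip.get_obs();print(o['ee_pos'],o['opening'],o['contact_force'])
im,d=manip.get_image("scene"); cv2.imwrite("pics/scene2.png",im[:,:,::-1])
s=cv2.imread('pics/scene2.png');crop(s,150,310,140,310,4,'pics/s2.png')
```

```text
[577.91015487 126.42688782 339.98974596] 23.279852445355026 [ 0.64288841  0.36701688 -0.18819909]
```

View pics/s2.png

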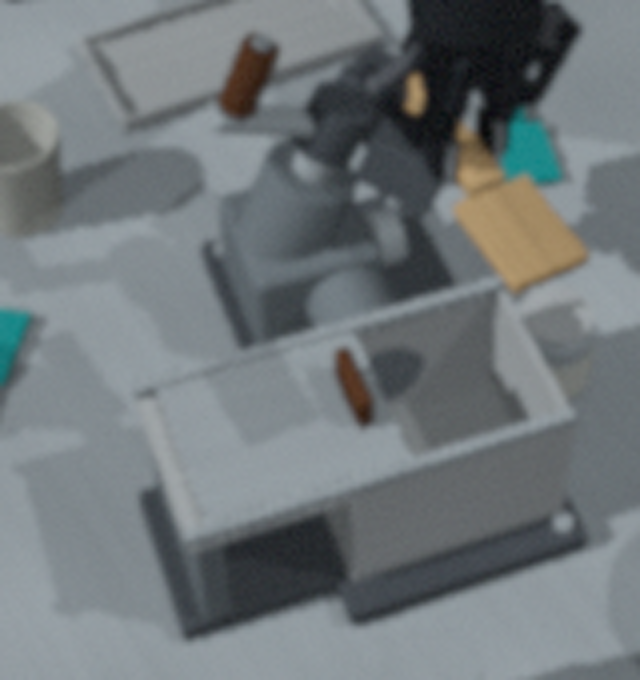

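step_arm:
  delta_pos:
    - [-0.011,-0.04,0]
    - [-0.022,-0.085,0]
    - [-0.033,-0.13,0]
    - [-0.044,-0.175,0]
    - [-0.055,-0.22,0]
  twist: [-0.17,-0.34,-0.51,-0.68,-0.85]

```text
t: 4.95
ee_pos: [521.7, -95.0, 336.3]
eef_rot: [-0.0, 0.919, 0.395, -0.0]
contact_force: [1.1, -0.0, -1.2]
opening: 23.2
```

step_arm:
  delta_pos:
    - [-0.011,-0.045,0]
    - [-0.022,-0.09,0]
    - [-0.033,-0.135,0]
    - [-0.044,-0.18,0]
    - [-0.05,-0.22,0]
  twist: [-0.17,-0.34,-0.51,-0.68,-0.85]

```text
t: 5.45
ee_pos: [471.3, -315.4, 336.3]
eef_rot: [-0.0, 0.997, 0.072, -0.001]
contact_force: [0.6, -0.2, -0.5]
opening: 23.2
```

step_arm:
  delta_pos:
    - [-0.006,-0.04,-0.02]
    - [-0.006,-0.05,-0.06]
    - [-0.006,-0.05,-0.11]
    - [-0.006,-0.05,-0.16]
    - [-0.006,-0.05,-0.2]
  twist: [-0.17,-0.33,-0.33,-0.33,-0.33]

```text
t: 5.95
ee_pos: [464.9, -362.5, 133.1]
eef_rot: [-0.001, 0.998, -0.055, -0.002]
contact_force: [0.2, -0.5, 0.1]
opening: 23.2
```

Run:
```python
from h import *
o=manip.get_obs();print(o['ee_pos'],o['eef_rot'],o['joint_positions'],o['opening'],o['contact_force'])
im,d=manip.get_image("scene"); cv2.imwrite("pics/scene3.png",im[:,:,::-1])
s=cv2.imread('pics/scene3.png');crop(s,120,310,70,260,4,'pics/s3.png')
```

```text
[ 464.88905245 -362.49515897  133.10601957] [-0.00128779  0.9984778  -0.05511511 -0.00166004] [-7.04544701e-01  1.86659236e-01  1.88700927e+00  4.96804804e-05
  1.07212590e+00  9.76514131e-01] 23.15146136348195 [ 0.17566624 -0.49156762  0.11524671]
```

View pics/s3.png

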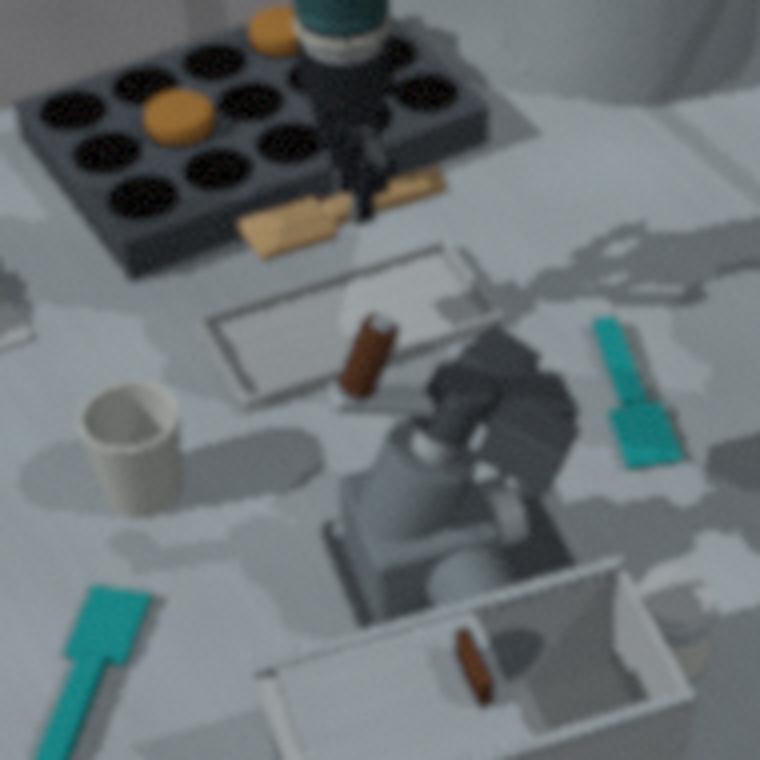

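step_arm:
  delta_pos:
    - [0,0,-0.04]
    - [0,0,-0.08]
    - [0,0,-0.11]
    - [0,0,-0.122]
    - [0,0,-0.126]
  twist: [0,0,0,0,0]

```text
t: 6.5
ee_pos: [466.1, -362.9, 10.2]
eef_rot: [-0.001, 0.999, -0.055, -0.001]
contact_force: [0.2, -1.0, -1.5]
opening: 23.8
```

step_arm:
  delta_pos:
    - [0,0,-0.003]
    - [0,0,-0.006]
    - [0,0,-0.006]
  twist: [0,0,0]

```text
t: 6.8
ee_pos: [467.8, -364.3, 6.7]
eef_rot: [0.001, 0.999, -0.055, 0.001]
contact_force: [0.6, -0.5, -1.0]
opening: 23.4
```

Run:
```python
from h import *
o=manip.get_obs();print(o['ee_pos'],o['opening'],o['contact_force'])
for c in("scene","top"):
    im,d=manip.get_image(c); cv2.imwrite(f"pics/{c}4.png",im[:,:,::-1])
s=cv2.imread('pics/scene4.png');t=cv2.imread('pics/top4.png')
a=cv2.resize(s[90:220,130:280],None,fx=4,fy=4);b=cv2.resize(t[150:280,320:440],None,fx=4,fy=4)
cv2.imwrite('pics/s4.png',cv2.resize(np.hstack([a[:520],b[:520]]),(790,380)))
```

```text
[ 467.78893214 -364.34700772    6.68162939] 23.35527312366449 [ 0.57471413 -0.49714715 -1.00777799]
```

View pics/s4.png

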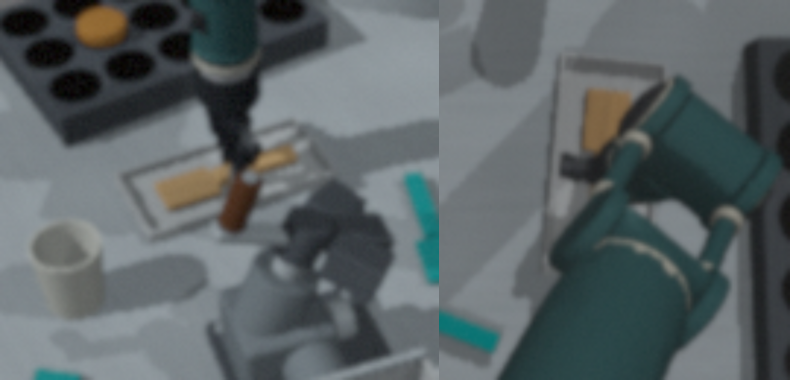

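step_arm:
  delta_pos:
    - [0,0,-0.001]
    - [0,0,-0.002]
    - [0,0,-0.002]
  twist: [0,0,0]

```text
t: 7.2
ee_pos: [467.2, -363.9, 4.2]
eef_rot: [0.0, 0.999, -0.055, 0.0]
contact_force: [-0.8, 1.3, 5.6]
opening: 23.0
```

step_arm:
  delta_pos:
    - [0,0,0]
    - [0,0,0]
    - [0,0,0]
    - [0,0,0]
  twist: [0,0,0,0]
  gripper: 0.5

```text
t: 7.6
ee_pos: [466.7, -363.5, 3.0]
eef_rot: [-0.0, 0.999, -0.055, -0.0]
contact_force: [0.5, -0.0, 0.9]
opening: 42.7
```

step_arm:
  delta_pos:
    - [0,0,0.02]
    - [0,0,0.06]
    - [0,0,0.11]
    - [0,0,0.16]
    - [0,0,0.21]
  twist: [0,0,0,0,0]

```text
t: 8.1
ee_pos: [466.4, -363.3, 214.9]
eef_rot: [-0.0, 0.999, -0.055, -0.0]
contact_force: [1.9, -0.7, 0.6]
opening: 42.8
```

Run:
```python
from h import *
from ov import W
q=at_z('top',[[229.0,146.8]],163)[0];yaw=-.21
r=at_z('scene',[[150+355/4-.4,140+385/4-.4]],156)[0]
for q in(q,r):
    d=q[:2]-[571,32];print(q.round(1),(np.cos(yaw)*d[0]+np.sin(yaw)*d[1]).round(1),(-np.sin(yaw)*d[0]+np.cos(yaw)*d[1]).round(1))
im,d=manip.get_image('scene');C=cloud('scene',d);im=im.astype(int)
k=(d>0)&(im[:,:,0]-im[:,:,2]>25)&(im[:,:,0]<150)&(C[:,:,2]>140)&(C[:,:,2]<180)&(abs(C[:,:,0]-640)<40)&(abs(C[:,:,1]-106)<45)
q=C[k];l=q[:,:2]-[571,32];l=l@np.array([[np.cos(yaw),-np.sin(yaw)],[np.sin(yaw),np.cos(yaw)]]);print(len(q),q.mean(0),l.mean(0),l.min(0),l.max(0))
cv2.imwrite('pics/scene5.png',im[:,:,::-1].astype(np.uint8));crop(im[:,:,::-1].astype(np.uint8),130,320,120,310,4,'pics/s5.png')
```

```text
[646.9 105.8 163. ] 58.9 88.0
[647.1 111.3 156. ] 57.9 93.4
60 [650.66168865 114.55452348 162.40214682] [60.70228652 97.34714375] [56.28970316 73.18635471] [ 64.20388819 117.52587037]
```

View pics/s5.png

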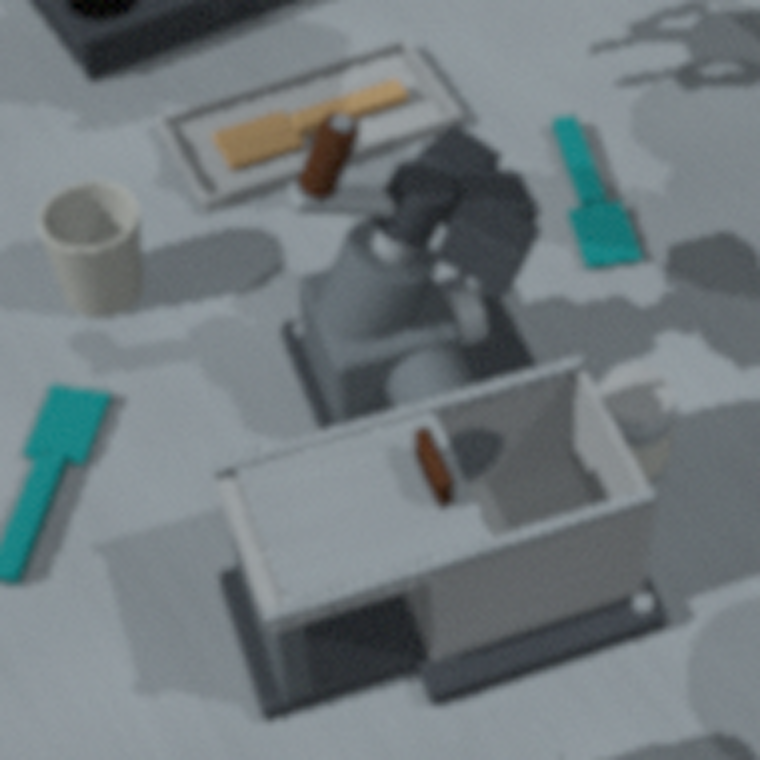

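step_arm:
  delta_pos:
    - [0.01,0.025,0.04]
    - [0.02,0.05,0.08]
    - [0.035,0.09,0.11]
    - [0.05,0.135,0.127]
    - [0.065,0.18,0.127]
  twist: [0.18,0.36,0.54,0.72,0.9]

```text
t: 8.65
ee_pos: [533.6, -183.1, 344.3]
eef_rot: [0.002, 0.955, 0.296, 0.003]
contact_force: [1.3, 0.2, -0.8]
opening: 43.0
```

step_arm:
  delta_pos:
    - [0.016,0.044,0]
    - [0.032,0.088,0]
    - [0.048,0.132,0]
    - [0.064,0.176,0]
    - [0.08,0.22,0]
  twist: [0.18,0.36,0.54,0.72,0.9]

```text
t: 9.15
ee_pos: [612.2, 38.3, 339.9]
eef_rot: [0.0, 0.793, 0.609, -0.0]
contact_force: [0.8, -0.8, -0.0]
opening: 42.8
```

step_arm:
  delta_pos:
    - [0.016,0.04,0]
    - [0.03,0.065,-0.03]
    - [0.035,0.072,-0.07]
    - [0.035,0.072,-0.12]
    - [0.035,0.072,-0.15]
  twist: [0.072,0.072,0.072,0.072,0.072]

```text
t: 9.65
ee_pos: [644.6, 108.9, 185.2]
eef_rot: [-0.001, 0.777, 0.63, -0.002]
contact_force: [-1.0, -0.1, -1.0]
opening: 42.5
```

Run:
```python
from h import *
o=manip.get_obs();print(o['ee_pos'],o['eef_rot'],o['joint_positions'],o['opening'],o['contact_force'])
im,d=manip.get_image("scene"); cv2.imwrite("pics/scene6.png",im[:,:,::-1])
s=cv2.imread('pics/scene6.png');crop(s,130,320,120,310,4,'pics/s6.png')
```

```text
[644.6388213  108.94547465 185.17226574] [-0.00145191  0.77693432  0.6295753  -0.00242713] [ 1.29362742e-01  2.58784079e-01  1.69690837e+00 -7.64398078e-05
  1.19155627e+00  3.38168163e-01] 42.537662061363534 [-1.04210183 -0.0841194  -0.96242095]
```

View pics/s6.png

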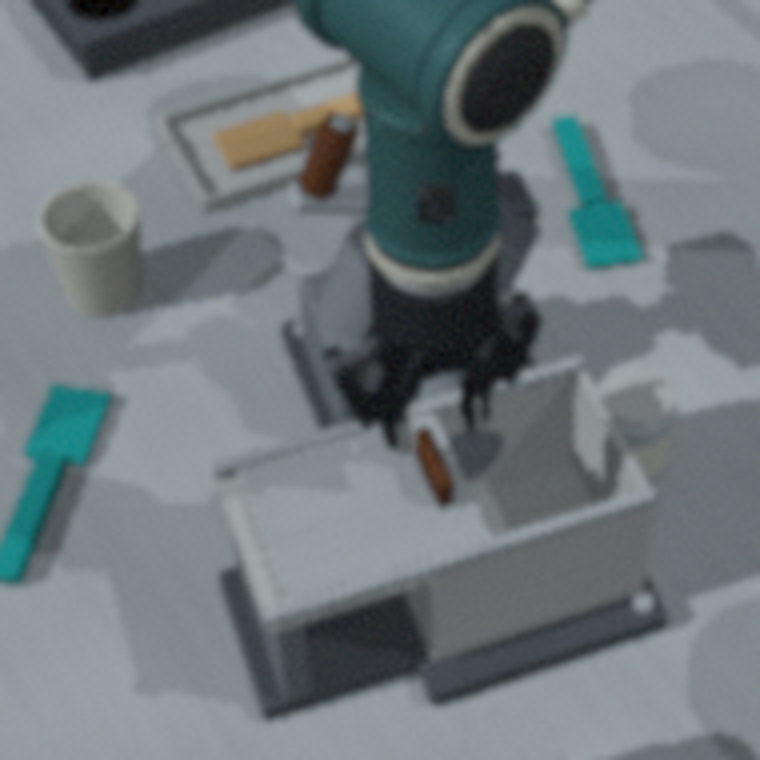

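step_arm:
  delta_pos:
    - [0,0,-0.02]
    - [0,0,-0.04]
    - [0,0,-0.047]
    - [0,0,-0.047]
    - [0,0,-0.047]
  twist: [0,0,0,0,0]

```text
t: 10.2
ee_pos: [647.6, 108.5, 144.6]
eef_rot: [0.0, 0.777, 0.629, 0.001]
contact_force: [0.4, -0.0, 1.0]
opening: 42.8
```

step_arm:
  delta_pos:
    - [0,0,0]
    - [0,0,0]
    - [0,0,0]
    - [0,0,0]
    - [0,0,0]
  twist: [0,0,0,0,0]
  gripper: 0.0

```text
t: 10.7
ee_pos: [647.4, 108.6, 144.9]
eef_rot: [0.0, 0.777, 0.629, 0.001]
contact_force: [-1.4, 0.5, 5.8]
opening: 11.1
```

step_arm:
  delta_pos:
    - [-0.01,0.002,0]
    - [-0.025,0.005,0]
    - [-0.044,0.009,0]
    - [-0.064,0.014,0]
    - [-0.084,0.018,0]
  twist: [0,0,0,0,0]

```text
t: 11.2
ee_pos: [564.0, 126.8, 144.9]
eef_rot: [0.001, 0.777, 0.629, 0.002]
contact_force: [4.9, 1.3, 5.0]
opening: 11.6
```

step_arm:
  delta_pos:
    - [-0.01,0.002,0]
    - [-0.018,0.004,0]
    - [-0.022,0.005,0]
    - [-0.024,0.005,0]
    - [-0.024,0.005,0]
  twist: [0,0,0,0,0]

```text
t: 11.7
ee_pos: [543.2, 131.4, 144.9]
eef_rot: [0.003, 0.777, 0.629, 0.004]
contact_force: [11.3, -0.6, -0.2]
opening: 11.1
```

step_arm:
  delta_pos:
    - [-0.004,0.001,0]
    - [-0.008,0.002,0]
    - [-0.008,0.002,0]
  twist: [0,0,0]

```text
t: 12.0
ee_pos: [543.1, 131.5, 145.0]
eef_rot: [0.01, 0.777, 0.629, 0.01]
contact_force: [36.6, -7.2, -18.9]
opening: 11.3
```

step_arm:
  delta_pos:
    - [0.005,-0.001,0]
    - [0.01,-0.002,0]
    - [0.01,-0.002,0]
  twist: [0,0,0]

```text
t: 12.3
ee_pos: [543.2, 131.4, 144.9]
eef_rot: [0.001, 0.778, 0.629, 0.002]
contact_force: [5.0, -0.5, 5.5]
opening: 11.3
```

step_arm:
  delta_pos:
    - [0,0,0]
    - [0,0,0]
    - [0,0,0]
  twist: [0,0,0]
  gripper: 0.5

```text
t: 12.6
ee_pos: [539.5, 131.3, 142.1]
eef_rot: [-0.001, 0.777, 0.629, -0.001]
contact_force: [-0.5, -0.3, 0.2]
opening: 42.7
```

step_arm:
  delta_pos:
    - [0,0,0.02]
    - [0,0,0.06]
    - [0,0,0.11]
    - [0,0,0.16]
    - [0,0,0.21]
  twist: [0,0,0,0,0]

```text
t: 13.1
ee_pos: [539.7, 131.4, 354.3]
eef_rot: [-0.0, 0.777, 0.629, -0.001]
contact_force: [0.9, -0.3, 0.1]
opening: 43.0
```

```bash
python3 - <<'E'
from h import *
o=manip.get_obs();print(o['ee_pos'],o['eef_rot'],o['joint_positions'],o['opening'],o['contact_force'])
im,d=manip.get_image("scene"); cv2.imwrite("pics/scene7.png",im[:,:,::-1])
s=cv2.imread('pics/scene7.png');crop(s,150,310,140,310,4,'pics/s7.png')
E
sed -i 's/scene0.png/scene7.png/' ov.py; python3 ov.py 573 33 -.21 0.03 0 7
```

```text
[539.74590454 131.40275223 354.29545743] [-4.54926858e-04  7.77220976e-01  6.29227015e-01 -8.43678782e-04] [ 1.93959188e-01 -1.40729444e-02  1.69168205e+00  1.52825126e-05
  1.46590052e+00  4.03636633e-01] 43.043593009224686 [ 0.88939858 -0.27709674  0.11231613]
```

View pics/os7.png

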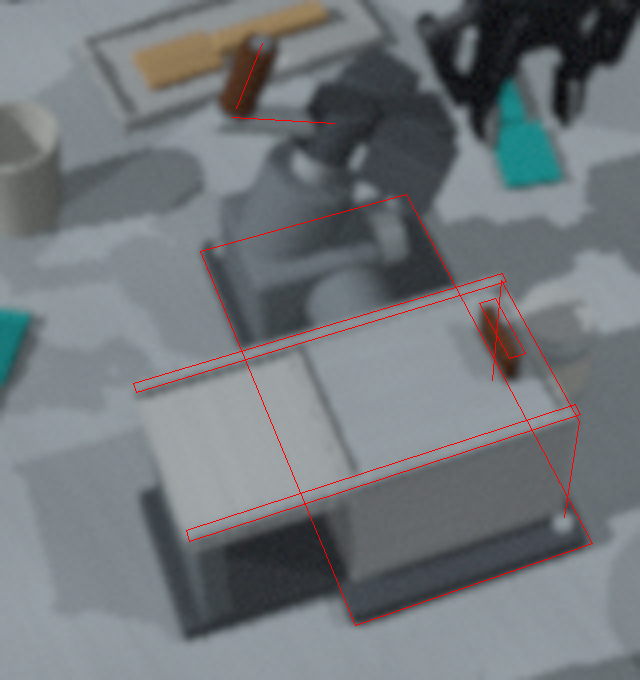

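```bash
cat > kn.py <<'E'
from h import *
from ov import crank,W
from scipy.optimize import least_squares
def outline(c,p,th):
    h,k,z,xd=crank(th);y=np.cross(z,xd);a=np.linspace(0,2*np.pi,60,endpoint=False)
    P=np.vstack([k+s*z+14*(np.cos(t)*xd+np.sin(t)*y) for s in(-29,29) for t in a])
    return cv2.convexHull(proj(c,W(p,P)).astype(np.float32))[:,0]
def mask(c,src):
    im=cv2.imread(src).astype(int);k=((im[:,:,2]-im[:,:,0])>18).astype(np.uint8)
    return k
E
python3 - <<'E'
from kn import *
for c,src,(u,v) in(('top','pics/top0.png',(293,153)),('scene','pics/scene7.png',(212,158))):
    k=mask(c,src);im=cv2.imread(src)
    s=20;u0,v0=u-18,v-18;I=cv2.resize(im[v0:v0+36,u0:u0+36],None,fx=10,fy=10,interpolation=cv2.INTER_CUBIC)
    for p,th,col in(([573,33,-.21],0.03,(0,0,255)),([570,31,-.21],0.03,(0,255,0))):
        o=(outline(c,p,th)-[u0,v0]+.5)*10-.5
        cv2.polylines(I,[o.astype(int)],True,col,1)
    n,l,st,ce=cv2.connectedComponentsWithStats(k);i=l[v,u] or l[v-2,u];print(c,st[i],ce[i],outline(c,[573,33,-.21],.03).mean(0),outline(c,[573,33,-.21],.03).min(0),outline(c,[573,33,-.21],.03).max(0))
    cv2.imwrite(f'pics/k_{c}.png',I)
a=cv2.imread('pics/k_top.png');b=cv2.imread('pics/k_scene.png');cv2.imwrite('pics/k.png',np.hstack([a,b]))
E
```

```text
top [290 148   7   6  27] [293.03703704 150.2962963 ] [292.7247  152.96713] [287.31897 145.94768] [297.9365  159.93796]
scene [183 140  49  29 527] [206.09297913 152.98671727] [211.8512  158.62308] [203.7055  147.18582] [220.11743 170.05367]
```

View pics/k.png

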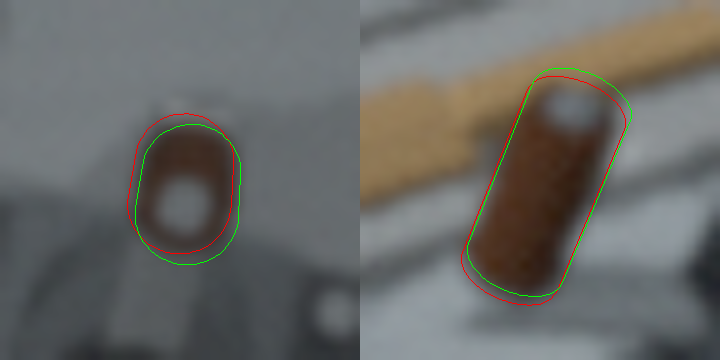

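step_arm:
  delta_pos:
    - [0.012,-0.035,0]
    - [0.024,-0.075,0]
    - [0.036,-0.115,0]
    - [0.048,-0.15,0]
    - [0.06,-0.18,0]
  twist: [0.18,0.36,0.55,0.73,0.91]
  gripper: 0.7

```text
t: 13.65
ee_pos: [600.5, -50.3, 352.2]
eef_rot: [-0.001, 0.506, 0.863, -0.0]
contact_force: [0.1, 1.0, 0.1]
opening: 59.5
```

step_arm:
  delta_pos:
    - [0.004,-0.016,0]
    - [0.008,-0.031,0]
    - [0.008,-0.031,0]
    - [0.008,-0.031,0]
    - [0.008,-0.031,0]
  twist: [0.18,0.36,0.55,0.73,0.91]

```text
t: 14.15
ee_pos: [608.2, -79.7, 351.9]
eef_rot: [-0.001, 0.172, 0.985, 0.0]
contact_force: [-0.1, -0.6, 0.6]
opening: 59.8
```

step_arm:
  delta_pos:
    - [0,0,0]
    - [0,0,0]
    - [0,0,-0.02]
    - [0,0,-0.04]
    - [0,0,-0.04]
  twist: [0.18,0.18,0.18,0.18,0.18]

```text
t: 14.65
ee_pos: [606.7, -79.1, 309.0]
eef_rot: [-0.004, 0.106, 0.994, 0.0]
contact_force: [-0.3, -0.2, -1.0]
opening: 60.0
```

Run:
```python
from h import *
o=manip.get_obs();print(o['ee_pos'],o['eef_rot'],o['joint_positions'],o['opening'],o['contact_force'])
im,d=manip.get_image("scene"); cv2.imwrite("pics/scene8.png",im[:,:,::-1])
im,d=manip.get_image("top"); cv2.imwrite("pics/top8.png",im[:,:,::-1])
s=cv2.imread('pics/scene8.png');crop(s,170,270,100,200,6,'pics/s8.png')
```

```text
[606.65299527 -79.07669239 309.03595504] [-3.63218223e-03  1.06238876e-01  9.94333977e-01  2.23149322e-04] [-1.70319702e-01  1.11983087e-01  1.64082939e+00 -1.86216885e-05
  1.39605823e+00 -1.52823182e+00] 60.01410927326112 [-0.28103848 -0.19947358 -0.97960644]
```

View pics/s8.png

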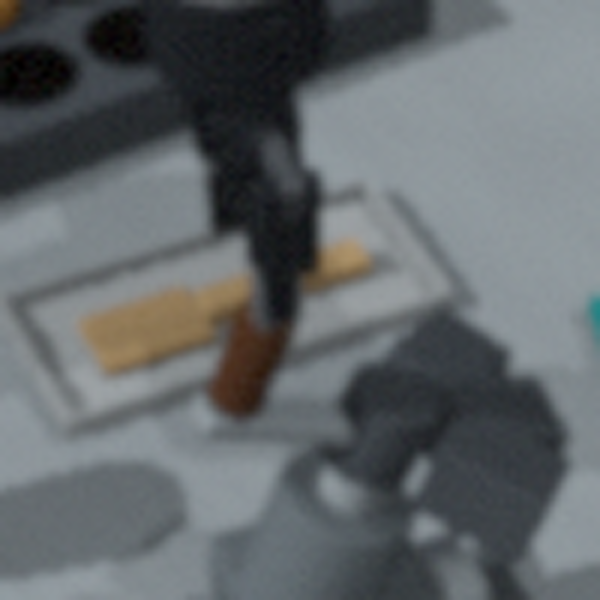

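step_arm:
  delta_pos:
    - [0,0,-0.015]
    - [0,0,-0.03]
    - [0,0,-0.045]
    - [0,0,-0.061]
    - [0,0,-0.061]
  twist: [0,0,0,0,0]

```text
t: 15.25
ee_pos: [606.7, -79.2, 248.0]
eef_rot: [-0.003, 0.105, 0.994, 0.0]
contact_force: [-0.2, -0.6, -0.1]
opening: 60.0
```

Run:
```python
from h import *
o=manip.get_obs();print(o['ee_pos'],o['contact_force'])
im,d=manip.get_image("scene"); cv2.imwrite("pics/scene9.png",im[:,:,::-1])
im,d=manip.get_image("top"); cv2.imwrite("pics/top9.png",im[:,:,::-1])
s=cv2.imread('pics/scene9.png');crop(s,170,270,100,200,6,'pics/s9.png')
```

```text
[606.68124399 -79.1935102  247.98090804] [-0.21764685 -0.57323696 -0.06883161]
```

View pics/s9.png

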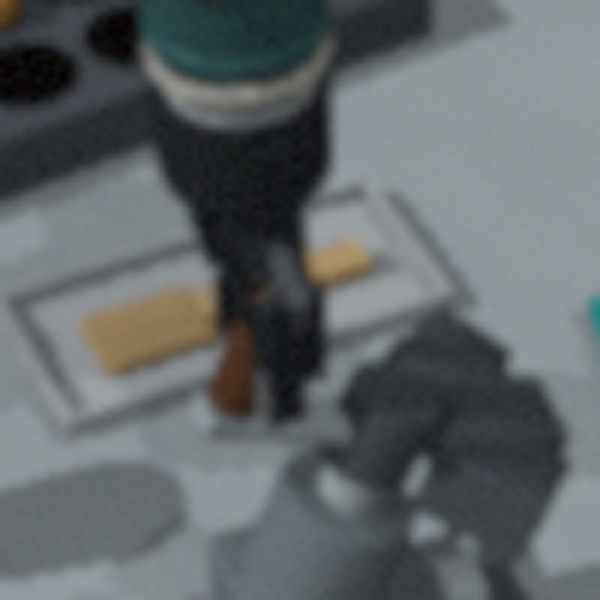

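step_arm:
  delta_pos:
    - [0.002,0,0.002]
    - [0.002,0,0.002]
    - [0.002,0,0.002]
    - [0.002,0,0.002]
    - [0.002,0,0.002]
  twist: [0,0,0,0,0]
  gripper: 0.0
  force: 60

```text
t: 15.85
ee_pos: [611.8, -79.9, 256.1]
eef_rot: [0.002, 0.105, 0.994, -0.0]
contact_force: [0.9, -0.5, 6.5]
opening: 26.7
```

Run:
```python
from h import *
for i in range(2):
    im,d=manip.get_image("scene");o=manip.get_obs();print(o['ee_pos'],o['eef_rot'],o['opening'],o['contact_force'],o['torque'])
cv2.imwrite("pics/scene10.png",im[:,:,::-1])
s=cv2.imread('pics/scene10.png');crop(s,170,270,100,200,6,'pics/s10.png')
yaw=-.21;s=np.sin(.384);c=np.cos(.384);R=np.array([[np.cos(yaw),-np.sin(yaw),0],[np.sin(yaw),np.cos(yaw),0],[0,0,1]])
def rel(th):return R@(80*np.array([np.cos(th)*c,-np.sin(th),np.cos(th)*s]))
th0=.03
for call in range(8):
    a=[th0+np.pi/4*(call+k/5) for k in range(6)]
    A=np.array([np.round(rel(x)-rel(th0)) for x in a]);print(call,((A[1:]-A[0])/1000).tolist())
```

```text
[611.79133262 -79.81402836 256.09886883] [ 1.58165507e-03  1.04836621e-01  9.94488183e-01 -1.87403205e-04] 26.57206562388717 [ 0.15143634 -0.49225482  6.51651213] [-0.17824325  0.00328065 -0.03673693]
[611.78363274 -79.84099868 256.10391349] [ 1.58506518e-03  1.04851935e-01  9.94486560e-01 -2.03912724e-04] 26.356464720097016 [-0.40869622 -0.3452888   5.87629288] [-0.17559937  0.08497847 -0.04165156]
0 [[-0.004, -0.012, -0.001], [-0.009, -0.023, -0.002], [-0.016, -0.033, -0.004], [-0.025, -0.042, -0.006], [-0.034, -0.05, -0.009]]
1 [[-0.011, -0.006, -0.004], [-0.022, -0.01, -0.008], [-0.034, -0.012, -0.013], [-0.045, -0.012, -0.017], [-0.057, -0.01, -0.022]]
2 [[-0.011, 0.004, -0.005], [-0.021, 0.009, -0.009], [-0.03, 0.017, -0.013], [-0.039, 0.025, -0.017], [-0.045, 0.035, -0.021]]
3 [[-0.005, 0.012, -0.003], [-0.009, 0.023, -0.005], [-0.01, 0.036, -0.007], [-0.01, 0.048, -0.008], [-0.008, 0.061, -0.008]]
4 [[0.004, 0.012, 0.001], [0.009, 0.023, 0.002], [0.016, 0.033, 0.004], [0.025, 0.042, 0.006], [0.034, 0.049, 0.009]]
5 [[0.011, 0.006, 0.004], [0.022, 0.01, 0.008], [0.034, 0.012, 0.013], [0.045, 0.012, 0.017], [0.057, 0.011, 0.022]]
6 [[0.011, -0.004, 0.005], [0.021, -0.01, 0.009], [0.03, -0.017, 0.013], [0.039, -0.026, 0.017], [0.045, -0.036, 0.021]]
7 [[0.005, -0.011, 0.003], [0.009, -0.023, 0.005], [0.01, -0.035, 0.007], [0.01, -0.048, 0.008], [0.008, -0.06, 0.008]]
```

View pics/s10.png

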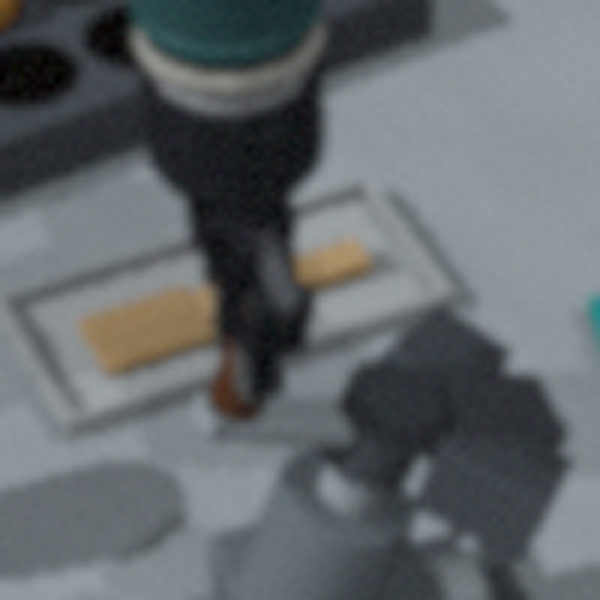

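step_arm:
  delta_pos:
    - [-0.002,-0.006,0]
    - [-0.004,-0.012,-0.001]
    - [-0.006,-0.018,-0.001]
    - [-0.009,-0.023,-0.002]
    - [-0.013,-0.028,-0.003]
  twist: [0,0,0,0,0]

```text
t: 16.45
ee_pos: [599.8, -107.9, 253.8]
eef_rot: [0.003, 0.105, 0.994, 0.0]
contact_force: [3.8, 1.6, 7.5]
opening: 26.1
```

step_arm:
  delta_pos:
    - [-0.004,-0.005,-0.001]
    - [-0.008,-0.01,-0.002]
    - [-0.012,-0.014,-0.003]
    - [-0.016,-0.018,-0.005]
    - [-0.021,-0.022,-0.006]
  twist: [0,0,0,0,0]

```text
t: 16.95
ee_pos: [578.8, -129.7, 247.4]
eef_rot: [0.003, 0.105, 0.994, 0.0]
contact_force: [4.1, 2.6, 4.3]
opening: 26.5
```

step_arm:
  delta_pos:
    - [-0.006,-0.003,-0.002]
    - [-0.011,-0.006,-0.004]
    - [-0.017,-0.008,-0.006]
    - [-0.022,-0.01,-0.008]
    - [-0.028,-0.011,-0.01]
  twist: [0,0,0,0,0]

```text
t: 17.45
ee_pos: [551.4, -141.6, 237.6]
eef_rot: [0.004, 0.105, 0.994, -0.001]
contact_force: [5.8, -1.7, 3.9]
opening: 26.3
```

Run:
```python
import numpy as np
yaw=-.21;s=np.sin(.384);c=np.cos(.384);R=np.array([[np.cos(yaw),-np.sin(yaw),0],[np.sin(yaw),np.cos(yaw),0],[0,0,1]])
def rel(th):return R@(80*np.array([np.cos(th)*c,-np.sin(th),np.cos(th)*s]))
th0=.03
A0=np.round(rel(th0+np.pi*3/8)-rel(th0));print(A0,np.array([-62,-61,-19]))
for call in range(8):
    a=[th0+np.pi/4*(1.5+call+k/5) for k in range(6)]
    A=np.array([np.round(rel(x)-rel(th0)) for x in a]);print(call,(67.5+45*call),((A[1:]-A[0])/1000).tolist())
```

```text
[-62. -61. -19.] [-62 -61 -19]
0 67.5 [[-0.012, -0.001, -0.005], [-0.023, 0.0, -0.01], [-0.034, 0.003, -0.014], [-0.045, 0.007, -0.019], [-0.055, 0.014, -0.023]]
1 112.5 [[-0.009, 0.008, -0.004], [-0.016, 0.017, -0.008], [-0.022, 0.028, -0.011], [-0.026, 0.039, -0.014], [-0.029, 0.051, -0.016]]
2 157.5 [[0.0, 0.013, -0.001], [0.001, 0.025, -0.002], [0.004, 0.038, -0.002], [0.008, 0.049, -0.001], [0.015, 0.06, 0.001]]
3 202.5 [[0.007, 0.01, 0.002], [0.016, 0.018, 0.005], [0.027, 0.024, 0.008], [0.037, 0.029, 0.012], [0.049, 0.032, 0.016]]
4 247.5 [[0.012, 0.002, 0.005], [0.023, 0.001, 0.01], [0.034, -0.002, 0.014], [0.045, -0.007, 0.019], [0.055, -0.013, 0.023]]
5 292.5 [[0.009, -0.008, 0.004], [0.016, -0.018, 0.008], [0.022, -0.028, 0.011], [0.026, -0.04, 0.014], [0.029, -0.052, 0.016]]
6 337.5 [[0.0, -0.012, 0.001], [-0.001, -0.025, 0.002], [-0.004, -0.037, 0.002], [-0.008, -0.049, 0.001], [-0.015, -0.059, -0.001]]
7 382.5 [[-0.007, -0.01, -0.002], [-0.016, -0.018, -0.005], [-0.027, -0.025, -0.008], [-0.037, -0.03, -0.012], [-0.049, -0.033, -0.016]]
```

step_arm:
  delta_pos:
    - [-0.012,-0.001,-0.005]
    - [-0.023,0.0,-0.01]
    - [-0.034,0.003,-0.014]
    - [-0.045,0.007,-0.019]
    - [-0.055,0.014,-0.023]
  twist: [0,0,0,0,0]

```text
t: 17.95
ee_pos: [495.5, -129.1, 214.5]
eef_rot: [0.003, 0.105, 0.994, -0.002]
contact_force: [3.5, -5.2, 4.9]
opening: 26.6
```

step_arm:
  delta_pos:
    - [-0.009,0.008,-0.004]
    - [-0.016,0.017,-0.008]
    - [-0.022,0.028,-0.011]
    - [-0.026,0.039,-0.014]
    - [-0.029,0.051,-0.016]
  twist: [0,0,0,0,0]

```text
t: 18.45
ee_pos: [465.7, -76.8, 198.1]
eef_rot: [0.002, 0.105, 0.994, -0.001]
contact_force: [1.8, -1.6, 7.0]
opening: 26.5
```

step_arm:
  delta_pos:
    - [0.0,0.013,-0.001]
    - [0.001,0.025,-0.002]
    - [0.004,0.038,-0.002]
    - [0.008,0.049,-0.001]
    - [0.015,0.06,0.001]
  twist: [0,0,0,0,0]

```text
t: 18.95
ee_pos: [480.9, -16.0, 198.9]
eef_rot: [0.002, 0.105, 0.994, -0.001]
contact_force: [1.5, -1.4, 7.2]
opening: 26.5
```

step_arm:
  delta_pos:
    - [0.007,0.01,0.002]
    - [0.016,0.018,0.005]
    - [0.027,0.024,0.008]
    - [0.037,0.029,0.012]
    - [0.049,0.032,0.016]
  twist: [0,0,0,0,0]

```text
t: 19.45
ee_pos: [530.6, 15.6, 215.7]
eef_rot: [0.002, 0.105, 0.995, -0.001]
contact_force: [-0.5, -4.5, 14.0]
opening: 26.7
```

step_arm:
  delta_pos:
    - [0.012,0.002,0.005]
    - [0.023,0.001,0.01]
    - [0.034,-0.002,0.014]
    - [0.045,-0.007,0.019]
    - [0.055,-0.013,0.023]
  twist: [0,0,0,0,0]

```text
t: 19.95
ee_pos: [584.7, 1.6, 238.3]
eef_rot: [0.001, 0.105, 0.995, -0.001]
contact_force: [-3.4, -5.1, 10.6]
opening: 26.6
```

step_arm:
  delta_pos:
    - [0.009,-0.008,0.004]
    - [0.016,-0.018,0.008]
    - [0.022,-0.028,0.011]
    - [0.026,-0.04,0.014]
    - [0.029,-0.052,0.016]
  twist: [0,0,0,0,0]

```text
t: 20.45
ee_pos: [613.2, -49.5, 254.0]
eef_rot: [0.001, 0.105, 0.994, -0.0]
contact_force: [-4.1, 1.2, 6.7]
opening: 26.8
```

step_arm:
  delta_pos:
    - [0.0,-0.012,0.001]
    - [-0.001,-0.025,0.002]
    - [-0.004,-0.037,0.002]
    - [-0.008,-0.049,0.001]
    - [-0.015,-0.059,-0.001]
  twist: [0,0,0,0,0]

```text
t: 20.95
ee_pos: [599.6, -108.3, 253.7]
eef_rot: [0.003, 0.105, 0.994, 0.0]
contact_force: [2.4, 0.8, 7.8]
opening: 26.5
```

step_arm:
  delta_pos:
    - [-0.007,-0.01,-0.002]
    - [-0.016,-0.018,-0.005]
    - [-0.027,-0.025,-0.008]
    - [-0.037,-0.03,-0.012]
    - [-0.049,-0.033,-0.016]
  twist: [0,0,0,0,0]

```text
t: 21.45
ee_pos: [551.3, -141.6, 237.6]
eef_rot: [0.004, 0.105, 0.994, -0.0]
contact_force: [6.8, 0.6, 4.5]
opening: 26.7
```

step_arm:
  delta_pos:
    - [-0.012,-0.001,-0.005]
    - [-0.023,0.0,-0.01]
    - [-0.034,0.003,-0.014]
    - [-0.045,0.007,-0.019]
    - [-0.055,0.014,-0.023]
  twist: [0,0,0,0,0]

```text
t: 21.95
ee_pos: [495.4, -129.0, 214.4]
eef_rot: [0.003, 0.105, 0.994, -0.002]
contact_force: [3.9, -4.4, 4.7]
opening: 26.8
```

step_arm:
  delta_pos:
    - [-0.009,0.008,-0.004]
    - [-0.016,0.017,-0.008]
    - [-0.022,0.028,-0.011]
    - [-0.026,0.039,-0.014]
    - [-0.029,0.051,-0.016]
  twist: [0,0,0,0,0]

```text
t: 22.45
ee_pos: [465.7, -76.7, 198.1]
eef_rot: [0.002, 0.105, 0.994, -0.001]
contact_force: [1.4, -1.4, 7.6]
opening: 26.2
```

step_arm:
  delta_pos:
    - [0.0,0.013,-0.001]
    - [0.001,0.025,-0.002]
    - [0.004,0.038,-0.002]
    - [0.008,0.049,-0.001]
    - [0.015,0.06,0.001]
  twist: [0,0,0,0,0]

```text
t: 22.95
ee_pos: [480.9, -16.0, 198.9]
eef_rot: [0.002, 0.105, 0.994, -0.001]
contact_force: [1.2, -2.4, 6.6]
opening: 26.2
```

step_arm:
  delta_pos:
    - [0.007,0.01,0.002]
    - [0.016,0.018,0.005]
    - [0.027,0.024,0.008]
    - [0.037,0.029,0.012]
    - [0.049,0.032,0.016]
  twist: [0,0,0,0,0]

```text
t: 23.45
ee_pos: [530.5, 15.6, 215.7]
eef_rot: [0.002, 0.105, 0.995, -0.001]
contact_force: [-1.4, -4.3, 12.2]
opening: 26.6
```

step_arm:
  delta_pos:
    - [0.012,0.002,0.005]
    - [0.023,0.001,0.01]
    - [0.034,-0.002,0.014]
    - [0.045,-0.007,0.019]
    - [0.055,-0.013,0.023]
  twist: [0,0,0,0,0]

```text
t: 23.95
ee_pos: [584.7, 1.6, 238.3]
eef_rot: [0.001, 0.105, 0.995, -0.001]
contact_force: [-4.1, -5.6, 10.1]
opening: 26.6
```

step_arm:
  delta_pos:
    - [0.009,-0.008,0.004]
    - [0.016,-0.018,0.008]
    - [0.022,-0.028,0.011]
    - [0.026,-0.04,0.014]
    - [0.029,-0.052,0.016]
  twist: [0,0,0,0,0]

```text
t: 24.45
ee_pos: [613.2, -49.6, 254.0]
eef_rot: [0.001, 0.105, 0.994, -0.0]
contact_force: [-2.8, 0.5, 7.6]
opening: 26.9
```

step_arm:
  delta_pos:
    - [0.001,-0.008,0.001]
    - [0.001,-0.016,0.002]
    - [0.0,-0.023,0.002]
    - [-0.001,-0.028,0.002]
    - [-0.002,-0.031,0.002]
  twist: [0,0,0,0,0]

```text
t: 24.95
ee_pos: [611.7, -80.2, 256.1]
eef_rot: [0.002, 0.105, 0.994, 0.0]
contact_force: [1.0, 1.7, 6.8]
opening: 26.3
```

step_arm:
  delta_pos:
    - [0,0,0]
    - [0,0,0]
    - [0,0,0]
    - [0,0,0]
    - [0,0,0]
  twist: [0,0,0,0,0]

```text
t: 25.45
ee_pos: [611.6, -80.7, 256.1]
eef_rot: [0.002, 0.105, 0.994, -0.001]
contact_force: [0.3, -0.5, 7.1]
opening: 26.8
```

Run:
```python
from h import *
im,d=manip.get_image("scene");o=manip.get_obs();print(o['ee_pos'],o['eef_rot'],o['opening'],o['contact_force'],o['joint_vel'].round(3))
cv2.imwrite("pics/scene11.png",im[:,:,::-1])
s=cv2.imread('pics/scene11.png');crop(s,150,310,100,270,4,'pics/s11.png')
```

```text
[611.55501449 -80.66824315 256.07776983] [ 1.49658370e-03  1.04942289e-01  9.94476912e-01 -7.39607897e-04] 26.18939293104715 [ 0.82689331 -0.5596244   6.8049959 ] [-0.    -0.    -0.002 -0.001  0.    -0.002]
```

View pics/s11.png

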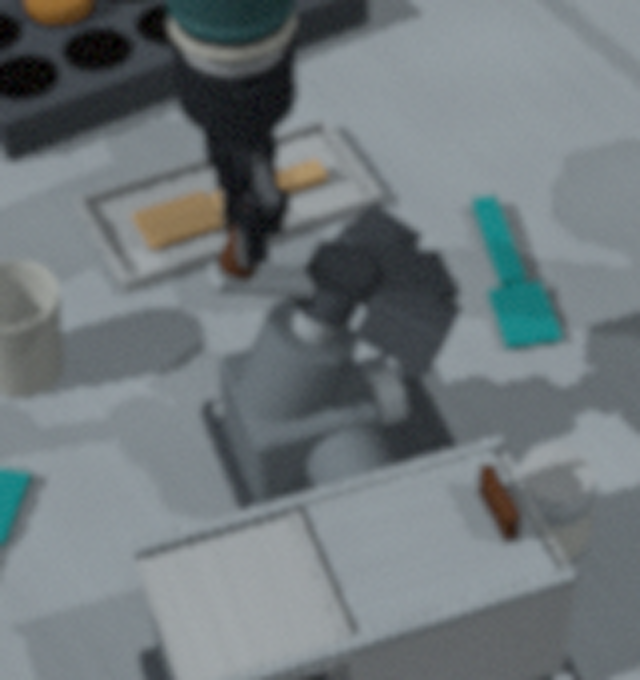

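step_arm:
  delta_pos:
    - [0,0,0]
    - [0,0,0]
    - [0,0,0]
    - [0,0,0]
    - [0,0,0]
  twist: [0,0,0,0,0]
  gripper: 0.7

```text
t: 26.0
ee_pos: [610.6, -79.5, 253.8]
eef_rot: [-0.0, 0.105, 0.994, 0.0]
contact_force: [-0.5, 0.4, 0.3]
opening: 59.5
```

step_arm:
  delta_pos:
    - [-0.001,0,0.015]
    - [-0.001,0,0.035]
    - [-0.001,0,0.06]
    - [-0.001,0,0.09]
    - [-0.001,0,0.13]
  twist: [0,0,0,0,0]

```text
t: 26.5
ee_pos: [609.0, -79.3, 384.9]
eef_rot: [-0.001, 0.105, 0.994, 0.0]
contact_force: [1.0, 0.8, 0.6]
opening: 59.8
```

step_arm:
  delta_pos:
    - [-0.03,0.03,0.02]
    - [-0.06,0.06,0.02]
    - [-0.09,0.09,0.02]
    - [-0.12,0.13,0.02]
    - [-0.15,0.17,0.02]
  twist: [0,0,0,0,0]

```text
t: 27.0
ee_pos: [458.5, 91.4, 405.8]
eef_rot: [0.001, 0.105, 0.994, 0.0]
contact_force: [0.4, 0.9, 0.1]
opening: 59.6
```

step_arm:
  delta_pos:
    - [-0.01,0.05,0]
    - [-0.02,0.09,0]
    - [-0.03,0.14,0]
    - [-0.03,0.18,0]
    - [-0.03,0.22,0]
  twist: [0,0,0,0,0]

```text
t: 27.5
ee_pos: [429.1, 312.4, 406.2]
eef_rot: [0.001, 0.104, 0.995, 0.001]
contact_force: [0.3, -0.8, -0.1]
opening: 59.8
```

Run:
```python
from h import *
for c in("scene","top"):
    im,d=manip.get_image(c); cv2.imwrite(f"pics/{c}12.png",im[:,:,::-1])
o=manip.get_obs();print(o['t'],o['ee_pos'],o['contact_force'],o['joint_vel'].round(3))
from kn import *
I=cv2.resize(cv2.imread('pics/scene12.png')[110:310,120:320],None,fx=3,fy=3,interpolation=cv2.INTER_CUBIC)
cv2.polylines(I,[((outline('scene',[573,33,-.21],.03)-[120,110]+.5)*3).astype(int)],True,(0,0,255),1)
cv2.imwrite('pics/s12.png',I)
a=cv2.imread('pics/scene7.png').astype(int);b=cv2.imread('pics/scene12.png').astype(int)
print('knob diff',abs(a-b)[145:172,200:222].mean())
```

```text
27.6 [428.97911552 314.52168838 404.90204796] [ 1.17127325 -0.39653514  0.5117841 ] [-0.058 -0.03   0.028 -0.051  0.033 -0.049]
knob diff 5.431537598204265
```

View pics/s12.png

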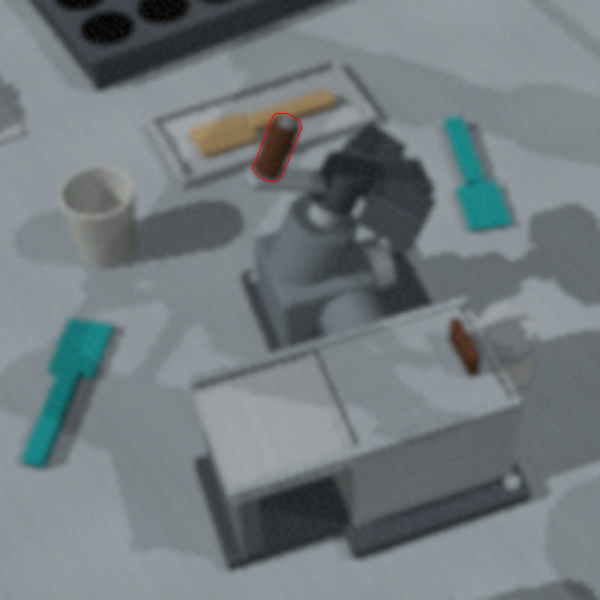

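View pics/top12.png

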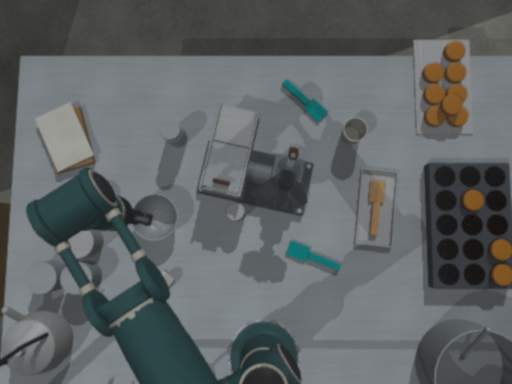

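```bash
sed -i 's/top0.png/top12.png/' ov.py; python3 ov.py 570 31 -.21 0.03 0 12
```

```text
(no output)
```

View pics/ot12.png

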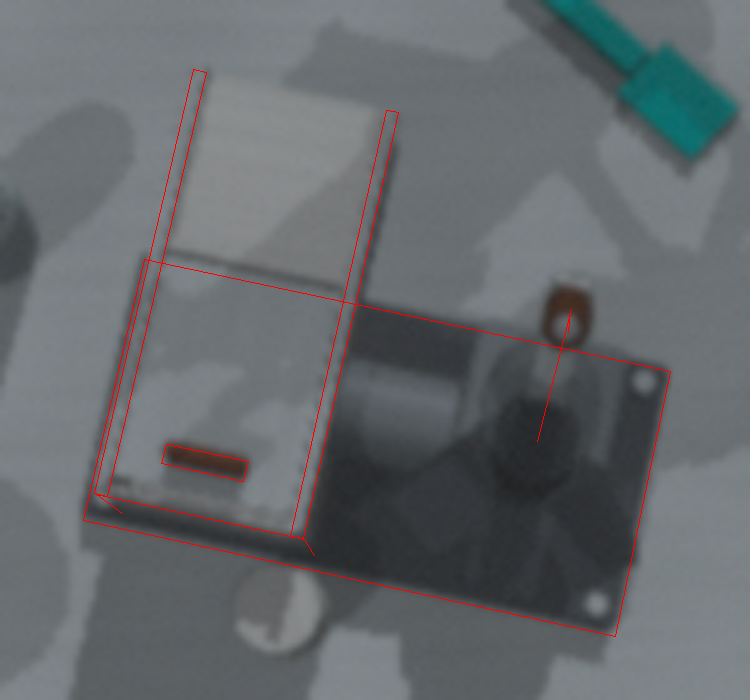

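Handle at (205,462) in the crop lies right on the predicted shut position, and the knob is at its starting place. Handing in.

```bash
python3 -c "
from station import manip
print(manip.sign_off())"
```

```text
the job is handed in; nothing more can be done
None
```

The dry run is done and handed in at about 28 s of the 72 s allowed.

- **Paddle:** I took the wooden paddle off the hopper rails and laid it flat inside the tray. The last pictures from both cameras show it there.
- **Cover:** I gripped its handle and slid it shut until it met the stop, where the force rose to about 37 N. In the last top picture the handle sits where a fully shut cover puts it.
- **Crank:** I held the knob throughout and turned it clockwise two full turns, at 0.125 turns a second for the first 67.5 degrees and 0.25 after that. Forces at the wrist stayed under about 15 N at the end of every step. The hand finished within about 1 mm of where it started. After I let go, the knob was at rest where I found it, with the lobe down.
- **Bowl, tin, jar and mug:** I saw no sign that any of them moved, judging by eye from the last top picture; I did not measure them.

**Disagreement:** the two cameras placed the mill about 5 to 8 mm apart, so I used a position between them. The cover stop and the low forces while cranking agreed with that position.

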